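# Set the bench power unit to its second step and switch on its output

## Task

Push the sliding range lever on top of the bench power unit out of its rest position, past the click in the middle and fully home against the stop at the far end of its slot, so that it stays there; only then press the round output button on the same deck fully down with a fingertip and let it come up again. Only push the lever: do not pinch it between the fingers. Leave the jar, screwdriver, spool and heat sink where they are.

Things in the scene. Friction and masses are not known exactly. Their poses are not given: they have to be found in the camera images.
- power_unit: Grey bench power unit, fixed, 170 (its x) x 280 (its y) x 70 mm high, flat pale deck. Origin: centre of its underside, z up. In its frame the lever's slot runs along y at x = -20 mm; the lever rests at y = -75 mm and is pushed to +y; the button is at (-20, 75) mm. Not for use: fixed dials (16 mm tall) at (50, 45) and (50, 105) mm, binding posts (20 mm tall) at (60, -115) and (60, -85) mm.
- lever (a joint): Travel of the range lever along the unit's +y, in m: 0 at the rest stop (it may start up to 2 mm on), about 0.022 to 0.027 seated in the middle click (first detent), 0.044 at the far hard stop, where it stays. About 7 N pushes it over the first crest at 0.013, after which it snaps ahead to the middle; about 7 N again over the second crest at 0.035, then it snaps ahead towards the far stop.
- lever_top (a point): Centre of the top of the lever's black cap, 116 mm above the table (46 mm above the deck). The cap is an upright bar 44 mm across the slot (unit's x), 20 mm along it (unit's y) and 32 mm tall on a thin steel stem; its underside is 14 mm above the deck. The point moves with the lever. Axes as the unit's.
- output (a joint): Travel of the output button, in m: 0 up, 0.006 fully pressed. It springs back when let go; about 5 N holds it fully down.
- output_top (a point): Centre of the top face of the grey round output button, 28 mm across, 92 mm above the table (22 mm above the deck), standing in a black round housing 44 mm across and 12 mm tall. Moves down with the button. Axes as the unit's.
- jar: Bystander: small loose jar, 32 mm across, 42 mm tall, standing on the unit's deck some 70 mm beyond the slot. Origin: centre of its underside, z up.
- screwdriver: Bystander: screwdriver 170 mm long, lying on the table along the unit's robot-side flank. Origin: under its middle; x along the shaft.
- spool: Bystander: bare metal solder spool, 56 mm across, 40 mm tall, standing on the table off the unit's -y end. Origin: centre of its underside, z up.
- heatsink: Bystander: dark finned heat sink, 50 x 60 x 28 mm, on the table beyond the unit's far flank. Origin: centre of its underside, z up.

How it is judged:
By the outcome, as a careful person would: the job done as asked, in the order asked, and still so for the second after the job is handed in, with the robot touching nothing.
It also fails if it takes over 40 s, if anything falls off the work surface, if the arm or the gripper's body presses on something with over 40 N, if the wrist force passes 120 N, or if a joint passes its speed limit or range.

## Robot

A 6-joint arm with a two-finger parallel gripper is mounted at the origin on the work surface. World frame = base frame: x ahead of the robot, y to its left, z up, the work surface at z = 0. Lengths are in m, angles in rad, forces in N, time in s.
With the tool pointing down it reaches from about 0.3 to 1 m from the base axis. Payload 5.1 kg.
Tool frame: the origin (TCP) lies midway between the tips of the shut fingers; the grasp point (between the pads) lies tcp_to_grasp behind it (tcp_to_grasp is the distance from the TCP to the grasp point, in m); z points along the fingers, y is the line along which they close (so a half turn about z gives the same grasp; the last joint's range is limited). The gripper opens to 95 mm and grips with 3 to 60 N. Pads are 20 mm wide; open, the fingers measure 119 mm over their backs; the gripper's body (75 mm by 180 mm) begins 59 mm behind the grasp point.
Start: joints at [-1.409, 0.124, 1.65, -0, 1.367, -0.083], TCP at [0.158, -0.631, 0.215] pointing down, gripper open.
Joint ranges: [-2.61, 2.61], [-1.02, 2.33], [0.03, 2.71], [-1.35, 4.49], [0.32, 2.68], [-2.91, 2.91]. Speed limits (rad/s): [2.57, 2.57, 3.14, 3.14, 3.14, 3.14].

## Interface

Orientations are given as [roll, pitch, yaw] about the fixed x, y, z axes, in that order (R = Rz(yaw) Ry(pitch) Rx(roll)).
In Python, from plant import observe, camera, camera_params, sign_off, tcp_to_grasp gives the robot as it stands.
- The arm moves only by the tool arm_command, never from a script. Its argument "motion" is a list of rows, each a list of 7 numbers: the shift along the tool's x, y, z in units of 30 mm (1.0 is 30 mm), then the turn, a rotation vector about the tool's x, y, z in rad, then the closure, from -1 (fully open) to 1 (shut), so that 0 is half open. In form: [[tx, ty, tz, ax, ay, az, jaw], ...]. A call has 1 to 5 rows; each row is the pose to reach, as a shift and turn from the pose commanded when the call began, along the tool's axes at that moment; what a row does not reach only later rows make up. A row lasts 1/10 s, in which the tool goes at most 50 mm and 8.59 degrees, less where a joint would pass 70% of its speed; a pose out of reach is approached as far as the arm can. A call with a gripper value outside its range is refused whole. The fingers move at their own pace and stop on an object; "squeeze" is the grip in N (left out, the last holds). Time passes only in rows, so rows that repeat a pose let the fingers close. It gives the time, the measured TCP pose, the force, the opening and the grip force at its end, in the units of the state.
- observe(): the state, without advancing time (a new reading comes with each control period).
- camera(name): name is "scene" or "top" or "wrist"; returns the picture (400x640x3 uint8, red, green, blue); there is no depth.
- camera_params(name): a dict with "fov_y" (degrees; the focal length in pixels is half the picture's height over the tangent of half this angle, whatever the lens; pixels are square), "cx", "cy" (the principal point, pixels), "dist_coeffs" ([k1, k2, p1, p2, k3] as OpenCV has them; the pictures are not rectified), "T" (4x4, takes a point from camera to world coordinates). Camera axes: x right, y down, z forward; pixel columns grow to the right and rows downward; lengths in m; the calibration is good to about 2 mm. A picture is of the moment at which its call begins: read the wrist's pose just before it. camera_params takes no time and is no camera call; for the wrist camera it gives the pose at the moment of the call.
- sign_off(): hands the job in; it is judged then, once.
The state is a dict: "time_s": time; "joint_positions": joint angles; "dq": joint speeds; "tau": joint torques, N m; "tool_pos": TCP position; "tool_rot": TCP orientation; "wrist_force": force on the tool from outside, world axes, zero at the start; "ft_torque": the same for the moment, N m; "finger_gap": opening from 0.0 (shut) to 1.0 (fully open); "gripper_force": force on a finger pad.
Only numpy, scipy, OpenCV 4.12 (cv2) and the standard library are available. Lean on these libraries where they do the work, as an engineer would, in place of code of your own. Each camera call takes 0.05 s, during which the arm holds its last target. There are 200 camera calls.

## Working session

There is one attempt and no reset: what is moved stays moved. The work goes in short steps, Python scripts to look and compute and a tool call to move; the robot and the scene stay as the last step left them, time stands still between calls to the robot, and variables do not carry over. Pictures are saved under pics/ and viewed, at most 10 in all, crops included, and the job is handed in when it is done.

Besides the shell and the picture viewer there is one more tool, called after "Emit:" as name(argument=value, ...), one argument or row to a line, values as JSON. arm_command: Moves the arm, as the interface text tells. Its arguments: {"type":"object","properties":{"motion":{"type":"array","items":{"type":"array","items":{"type":"number"}}},"squeeze":{"type":"number"}},"required":["motion"]}

```bash
mkdir -p pics; ls; python3 - <<'E'
from plant import *
import cv2
s=observe();print(s, tcp_to_grasp if not callable(tcp_to_grasp) else tcp_to_grasp())
for n in("scene","top"):
    im=camera(n);cv2.imwrite(f"pics/{n}0.png",im[:,:,::-1]);print(n,camera_params(n))
E
```

```text
pics
{'time_s': 0.0, 'joint_positions': array([-1.40862226e+00,  1.24498042e-01,  1.65165422e+00, -2.32428758e-05,
        1.36749836e+00, -8.25913882e-02]), 'dq': array([ 0.00131352,  0.00076672,  0.00042008, -0.00105363,  0.0005174 ,
        0.00092254]), 'tau': array([ 4.16586317e-04, -4.17601347e+01, -3.59936070e+01,  7.74145173e-02,
        4.93447913e-02, -1.89560246e-04]), 'tool_pos': array([ 0.15738133, -0.63000316,  0.21340332]), 'tool_rot': array([-3.13953983e+00, -1.47099831e-04,  2.44770019e-01]), 'wrist_force': array([-0.30686486, -0.55135067, -0.13233103]), 'ft_torque': array([ 0.02123002, -0.02524202,  0.00471003]), 'gripper_force': 0.0, 'finger_gap': 0.998946670299555} 0.0188
scene {'fov_y': 43.00367836762024, 'cx': 319.5485061330499, 'cy': 199.08285982234995, 'dist_coeffs': array([-0.06665004,  0.        ,  0.        ,  0.        ,  0.        ]), 'T': array([[ 0.06687769,  0.62954971, -0.77407657,  1.33072119],
       [ 0.99756012, -0.02661474,  0.0645404 , -0.07312526],
       [ 0.02002954, -0.77650423, -0.62979361,  0.68591805],
       [ 0.        ,  0.        ,  0.        ,  1.        ]])}
top {'fov_y': 50.85761061377236, 'cx': 317.1319589705524, 'cy': 199.2526717445621, 'dist_coeffs': array([-0.05796646,  0.        ,  0.        ,  0.        ,  0.        ]), 'T': array([[-1.81773749e-02, -9.91419738e-01,  1.29446849e-01,
         5.07433689e-01],
       [-9.99411303e-01,  2.17844993e-02,  2.65043809e-02,
         4.08453734e-04],
       [-2.90969011e-02, -1.28888864e-01, -9.91232077e-01,
         9.67324265e-01],
       [ 0.00000000e+00,  0.00000000e+00,  0.00000000e+00,
         1.00000000e+00]])}
```

View pics/top0.png

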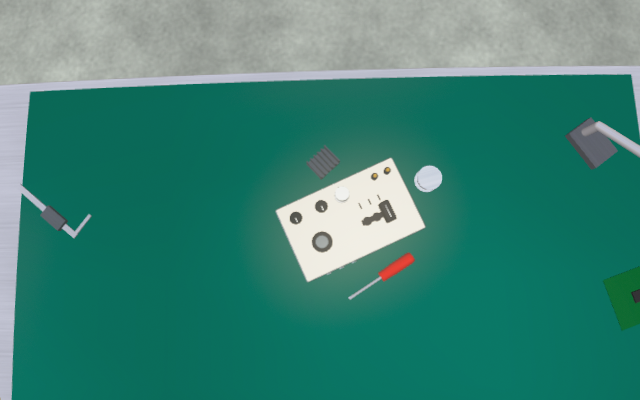

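View pics/scene0.png

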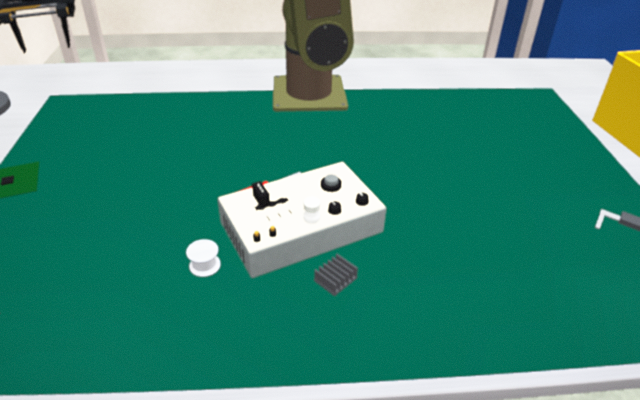

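The top view shows the deck with corners near (276,211), (391,158), (425,228) and (308,281). The lever cap is at about (388,210), the button at (322,242) and the jar at (342,194). The scene view agrees.

```bash
cat > h.py <<'E'
import numpy as np, cv2
from plant import *
def K(p):
    f=200/np.tan(np.radians(p["fov_y"])/2); return np.array([[f,0,p["cx"]],[0,f,p["cy"]],[0,0,1.]])
def onplane(p,uv,z):
    n=cv2.undistortPoints(np.float64(uv).reshape(-1,1,2),K(p),p["dist_coeffs"]).reshape(-1,2)
    d=np.c_[n,np.ones(len(n))]@p["T"][:3,:3].T; o=p["T"][:3,3]
    return o+d*((z-o[2])/d[:,2])[:,None]
def pix(p,X):
    Ti=np.linalg.inv(p["T"]); return cv2.projectPoints(np.float64(X).reshape(-1,1,3),cv2.Rodrigues(Ti[:3,:3])[0],Ti[:3,3],K(p),p["dist_coeffs"])[0].reshape(-1,2)
E
python3 - <<'E'
from h import *
p=camera_params("top");im=cv2.imread("pics/top0.png")
m=((im.min(2)>170)).astype(np.uint8); m[:100]=0; m[:,:200]=0;m[:,480:]=0
m=cv2.morphologyEx(m,cv2.MORPH_OPEN,np.ones((3,3)))
c=max(cv2.findContours(m,0,2)[0],key=cv2.contourArea)
W=onplane(p,c.reshape(-1,2),.07)[:,:2]
r=cv2.minAreaRect((W*1000).astype(np.float32));print(r,cv2.boxPoints(r))
ctr=np.array(r[0])/1e3
a=onplane(p,[[322,242]],.092)[0];b=onplane(p,[[388,210]],.116)[0]
print("button",a,"lever rough",b)
box=cv2.boxPoints(r)/1e3
e=[box[1]-box[0],box[2]-box[1]];e=max(e,key=np.linalg.norm)
y=e/np.linalg.norm(e); y*=np.sign(y@(a-b)[:2]); x=np.array([y[1],-y[0]])
print("x",x,"y",y,"yaw",np.arctan2(x[1],x[0]))
np.savez("unit.npz",c=ctr,x=x,y=y)
U=lambda u,v:ctr+x*u+y*v
for n,q in(("lever",U(-.02,-.075)),("button",U(-.02,.075))): print(n,q)
loc=lambda q:((q[:2]-ctr)@x,(q[:2]-ctr)@y)
print("meas button",loc(a),"lever",loc(b))
for n,(uv,z) in dict(jar=([342,191],.112)).items(): print(n,loc(onplane(p,[uv],z)[0]))
s=cv2.imread("pics/scene0.png");P=camera_params("scene")
print("scene pix lever,button,corners",pix(P,[[*U(-.02,-.075),.116],[*U(-.02,.075),.092]]+[[*U(i*.085,j*.14),.07] for i,j in((1,1),(1,-1),(-1,-1),(-1,1))]))
# wrist camera
w=camera("wrist");cv2.imwrite("pics/wrist0.png",w[:,:,::-1]);q=camera_params("wrist");print(q)
E
```

```text
((581.7843017578125, -44.46601867675781), (167.1528778076172, 276.0468444824219), 23.550384521484375) [[ 450.021     48.66789]
 [ 560.317   -204.38676]
 [ 713.5476  -137.59993]
 [ 603.2516   115.45473]]
button [0.53219967 0.01534754 0.092     ] lever rough [ 0.59347109 -0.12020241  0.116     ]
x [0.916709   0.39955547] y [-0.39955547  0.916709  ] yaw 0.4110319
lever [ 0.59341678 -0.1212103 ]
button [0.53348346 0.01629605]
meas button (np.float64(-0.021555841226499506), np.float64(0.07464343990597806)) lever (np.float64(-0.01954750588078414), np.float64(-0.07409775502244603))
jar (np.float64(0.05540778673290654), np.float64(-0.006304388807646287))
scene pix lever,button,corners [[260.0501581  187.94528609]
 [331.76308051 177.13777772]
 [387.76143073 207.25879295]
 [249.40854816 253.76058773]
 [217.24860245 197.26093149]
 [343.69709909 161.10407323]]
{'fov_y': 66.23471566669755, 'cx': 318.0097412348669, 'cy': 200.44119330869495, 'dist_coeffs': array([-0.04697805,  0.        ,  0.        ,  0.        ,  0.        ]), 'T': array([[ 0.2425977 , -0.93855555, -0.24547877,  0.22759306],
       [-0.97012195, -0.23551605, -0.05827167, -0.61405335],
       [-0.00312299,  0.25228092, -0.967649  ,  0.38307925],
       [ 0.        ,  0.        ,  0.        ,  1.        ]])}
```

The pose is consistent: button and lever measure within 2 mm of the places the unit frame predicts. I'll push with shut fingers, tool x along the unit's +y. First I go above the spot behind the lever.

```bash
cat >> h.py <<'E'
from scipy.spatial.transform import Rotation as R
def goto(u,v,z):
    d=np.load("unit.npz");s=observe();q=np.r_[d["c"]+d["x"]*u+d["y"]*v,z]
    Rt=R.from_euler("xyz",s["tool_rot"]);G=R.from_euler("xyz",[np.pi,0,np.arctan2(d["y"][1],d["y"][0])])
    print("tgt",q,"shift",np.round(Rt.inv().apply(q-s["tool_pos"])/.03,3),"rot",np.round((Rt.inv()*G).as_rotvec(),3))
    t=s["tool_pos"][:2]-d["c"];print("now local",t@d["x"],t@d["y"],s["tool_pos"][2],"F",np.round(s["wrist_force"],1),s["time_s"])
E
python3 -c "
from h import *
goto(-.02,-.122,.2)"
```

```text
tgt [ 0.61219589 -0.16429562  0.2       ] shift [ 18.471 -11.391   0.476] rot [-1.000e-03 -2.000e-03 -1.737e+00]
now local -0.6230444948788418 -0.36732823387133645 0.21364705956070515 F [ 0.1 -0.3  0.5] 0.15
```

Emit:
arm_command(
  motion=[
    [18.47,-11.39,0.0,0,0,-1.737,1],
    [18.47,-11.39,0.0,0,0,-1.737,1],
    [18.47,-11.39,0.0,0,0,-1.737,1],
    [18.47,-11.39,0.0,0,0,-1.737,1],
    [18.47,-11.39,0.0,0,0,-1.737,1],
  ],
  squeeze=20,
)

```text
time_s: 0.65
tool_pos: [0.3331, -0.45, 0.2143]
tool_rot: [-3.141, -0.0, 1.0]
wrist_force: [1.7, 0.1, 0.7]
finger_gap: 0.635
gripper_force: 0.0
```

```bash
python3 -c "
from h import *
goto(-.02,-.122,.2)"
```

```text
tgt [ 0.61219589 -0.16429562  0.2       ] shift [13.039  2.69   0.481] rot [-0.    -0.    -0.981]
now local -0.3900213299737218 -0.27237577633117155 0.2143477505676183 F [1.7 0.1 0.7] 0.65
```

Emit:
arm_command(
  motion=[
    [13.0,2.7,0.3,0,0,-0.98,1],
    [13.0,2.7,0.3,0,0,-0.98,1],
    [13.0,2.7,0.3,0,0,-0.98,1],
    [13.0,2.7,0.3,0,0,-0.98,1],
    [13.0,2.7,0.3,0,0,-0.98,1],
  ],
)

```text
time_s: 1.15
tool_pos: [0.5091, -0.2724, 0.2088]
tool_rot: [-3.142, 0.0, 1.751]
wrist_force: [1.1, -0.7, -0.6]
finger_gap: 0.218
gripper_force: 0.0
```

```bash
python3 -c "
from h import *
goto(-.02,-.122,.2)"
```

```text
tgt [ 0.61219589 -0.16429562  0.2       ] shift [2.928 4.028 0.294] rot [-0.     0.    -0.231]
now local -0.15771561905442466 -0.17986972269130166 0.20881974481953877 F [ 1.1 -0.7 -0.6] 1.15
```

Emit:
arm_command(
  motion=[
    [2.93,4.03,0.3,0,0,-0.23,1],
    [2.93,4.03,0.3,0,0,-0.23,1],
    [2.93,4.03,0.3,0,0,-0.23,1],
    [2.93,4.03,0.3,0,0,-0.23,1],
    [2.93,4.03,0.3,0,0,-0.23,1],
  ],
)

```text
time_s: 1.65
tool_pos: [0.6121, -0.1656, 0.1992]
tool_rot: [-3.14, -0.001, 1.977]
wrist_force: [0.6, -0.7, 0.9]
finger_gap: 0.004
gripper_force: 0.0
```

```bash
python3 -c "
from h import *
goto(-.02,-.12,.094)
q=camera_params('wrist')
w=camera('wrist');cv2.imwrite('pics/wrist1.png',w[:,:,::-1])
d=np.load('unit.npz');U=lambda u,v,z:np.r_[d['c']+d['x']*u+d['y']*v,z]
print(pix(q,[U(-.02,-.075,.116),U(-.02,.075,.092),U(-.02,-.12,.094)]))"
```

```text
tgt [ 0.61139678 -0.16246221  0.094     ] shift [0.102 0.025 3.505] rot [-0.001 -0.001 -0.005]
now local -0.02061812637640583 -0.1231366396596307 0.1991568593013655 F [ 0.6 -0.7  0.9] 1.65
[[317.23945388 148.05942981]
 [316.43419481 -43.88087704]
 [317.59052675 195.38657462]]
```

View pics/wrist1.png

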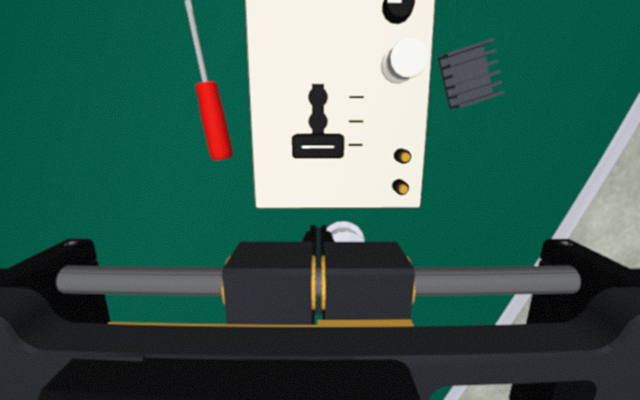

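The wrist view shows the cap centred at (318,147), within 1 px of the prediction, and the path down is clear. Descending behind it.

Emit:
arm_command(
  motion=[
    [0.08,0.02,1.2,0,0,-0.005,1],
    [0.08,0.02,2.4,0,0,-0.005,1],
    [0.08,0.02,3.1,0,0,-0.005,1],
    [0.08,0.02,3.5,0,0,-0.005,1],
    [0.08,0.02,3.5,0,0,-0.005,1],
  ],
)

```text
time_s: 2.2
tool_pos: [0.6097, -0.1649, 0.0931]
tool_rot: [-3.139, -0.002, 1.978]
wrist_force: [-0.8, 0.4, -0.6]
finger_gap: 0.007
gripper_force: 0.0
```

Emit:
arm_command(
  motion=[
    [0.25,0,0,0,0,0,1],
    [0.5,0,0,0,0,0,1],
    [0.7,0,0,0,0,0,1],
    [0.85,0,0,0,0,0,1],
    [0.85,0,0,0,0,0,1],
  ],
)

```text
time_s: 2.7
tool_pos: [0.6014, -0.1401, 0.0957]
tool_rot: [3.141, 0.001, 1.981]
wrist_force: [0.2, -0.2, -1.0]
finger_gap: 0.002
gripper_force: 0.0
```

```bash
python3 -c "
from h import *
goto(-.02,-.041,.094)"
```

```text
tgt [ 0.5798319 -0.0900422  0.094    ] shift [1.817 0.004 0.054] rot [ 0.001  0.001 -0.001]
now local -0.020184293748282896 -0.09552060569340597 0.09565908229804766 F [ 0.2 -0.2 -1. ] 2.7
```

Emit:
arm_command(
  motion=[
    [0.15,0,0.03,0,0,0,1],
    [0.3,0,0.03,0,0,0,1],
    [0.45,0,0.03,0,0,0,1],
    [0.6,0,0.03,0,0,0,1],
    [0.7,0,0.03,0,0,0,1],
  ],
)

```text
time_s: 3.2
tool_pos: [0.5925, -0.1209, 0.0938]
tool_rot: [-3.141, -0.001, 1.98]
wrist_force: [-0.2, 0.8, 0.1]
finger_gap: 0.004
gripper_force: 0.0
```

Emit:
arm_command(
  motion=[
    [0.15,0,0,0,0,0,1],
    [0.3,0,0,0,0,0,1],
    [0.42,0,0,0,0,0,1],
    [0.5,0,0,0,0,0,1],
    [0.55,0,0,0,0,0,1],
  ],
)

```text
time_s: 3.7
tool_pos: [0.5861, -0.1058, 0.0939]
tool_rot: [-3.141, -0.001, 1.98]
wrist_force: [-0.5, -0.0, 0.6]
finger_gap: 0.004
gripper_force: 0.0
```

```bash
python3 -c "
from h import *
goto(-.02,-.051,.094)"
```

```text
tgt [ 0.58382745 -0.09920929  0.094     ] shift [ 0.231  0.019 -0.002] rot [-0.    -0.001 -0.002]
now local -0.02058115022631164 -0.057921918615394016 0.09394045880268857 F [-0.5 -0.   0.6] 3.7
```

Emit:
arm_command(
  motion=[
    [0.1,0,0,0,0,0,1],
    [0.15,0,0,0,0,0,1],
    [0.2,0,0,0,0,0,1],
    [0.22,0,0,0,0,0,1],
    [0.22,0,0,0,0,0,1],
  ],
)

```text
time_s: 4.2
tool_pos: [0.584, -0.1005, 0.0942]
tool_rot: [3.141, 0.0, 1.98]
wrist_force: [0.2, -1.1, 0.4]
finger_gap: 0.007
gripper_force: 0.6
```

```bash
python3 -c "
from h import *
goto(-.02,-.051,.094)
q=camera_params('wrist')
w=camera('wrist');cv2.imwrite('pics/wrist2.png',w[:,:,::-1])
d=np.load('unit.npz');U=lambda u,v,z:np.r_[d['c']+d['x']*u+d['y']*v,z]
print(pix(q,[U(-.02,-.031,.116),U(-.02,-.021,.116),U(-.02,.075,.092)]))"
```

```text
tgt [ 0.58382745 -0.09920929  0.094     ] shift [0.041 0.013 0.005] rot [ 0.     0.    -0.002]
now local -0.0203903030699482 -0.052239071364982674 0.09415787989546262 F [ 0.2 -1.1  0.4] 4.2
[[316.34540978 219.33133316]
 [316.28315797 200.16158231]
 [315.99631401   3.96872066]]
```

View pics/wrist2.png

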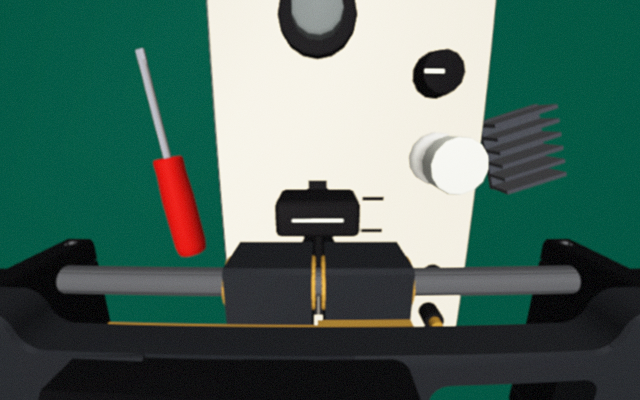

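The cap's white mark is at (318,220), where the centre of a fully home cap should appear (predicted 219). The button is at (317,12). I push a few mm more to feel the hard stop.

Emit:
arm_command(
  motion=[
    [0.06,0,0,0,0,0,1],
    [0.1,0,0,0,0,0,1],
    [0.13,0,0,0,0,0,1],
    [0.13,0,0,0,0,0,1],
  ],
)

```text
time_s: 4.65
tool_pos: [0.5839, -0.1003, 0.0943]
tool_rot: [3.14, 0.008, 1.98]
wrist_force: [6.7, -11.3, -5.7]
finger_gap: 0.004
gripper_force: 6.4
```

The hard stop is felt: 13 N with no motion, well above the 7 N crest. Backing off and lifting.

Emit:
arm_command(
  motion=[
    [-0.3,0,0,0,0,0,1],
    [-0.6,0,0,0,0,0,1],
    [-0.6,0,-1.2,0,0,0,1],
    [-0.6,0,-2.4,0,0,0,1],
    [-0.6,0,-2.4,0,0,0,1],
  ],
)

```text
time_s: 5.15
tool_pos: [0.593, -0.1144, 0.1728]
tool_rot: [3.133, 0.006, 1.98]
wrist_force: [-0.4, 0.1, 1.1]
finger_gap: 0.005
gripper_force: 0.0
```

```bash
python3 -c "
from h import *
goto(-.02,.075,.165)
q=camera_params('wrist')
w=camera('wrist');cv2.imwrite('pics/wrist3.png',w[:,:,::-1])
d=np.load('unit.npz');U=lambda u,v,z:np.r_[d['c']+d['x']*u+d['y']*v,z]
print(pix(q,[U(-.02,-.031,.116),U(-.02,-.021,.116),U(-.02,.075,.092)]))"
```

```text
tgt [0.53348346 0.01629605 0.165     ] shift [ 4.787 -0.093  0.232] rot [ 0.008  0.006 -0.002]
now local -0.01760138465371517 -0.06856700815903913 0.17284939709483438 F [-0.4  0.1  1.1] 5.15
[[312.45421593 165.02780744]
 [312.3669563  151.4319456 ]
 [311.90992961  18.04346158]]
```

View pics/wrist3.png

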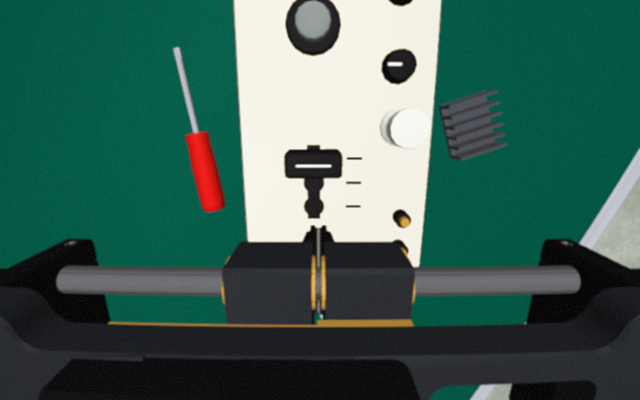

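The lever's mark is at (313,165), matching the fully home prediction, and it stays there with the arm clear. The button is at (313,20), predicted at (312,18). Moving above it.

Emit:
arm_command(
  motion=[
    [1.3,-0.09,0.2,0.008,0.006,-0.002,1],
    [2.8,-0.09,0.2,0.008,0.006,-0.002,1],
    [4.1,-0.09,0.2,0.008,0.006,-0.002,1],
    [4.77,-0.09,0.2,0.008,0.006,-0.002,1],
    [4.77,-0.09,0.2,0.008,0.006,-0.002,1],
  ],
)

```text
time_s: 5.7
tool_pos: [0.5282, 0.019, 0.1585]
tool_rot: [-3.131, -0.008, 1.985]
wrist_force: [0.1, -0.4, -0.3]
finger_gap: 0.005
gripper_force: 0.0
```

Emit:
arm_command(
  motion=[
    [0,0,0.7,0,0,0,1],
    [0,0,1.4,0,0,0,1],
    [0,0,1.9,0,0,0,1],
    [0,0,2.1,0,0,0,1],
    [0,0,2.1,0,0,0,1],
  ],
)

```text
time_s: 6.2
tool_pos: [0.5287, 0.0166, 0.0957]
tool_rot: [-3.131, -0.007, 1.981]
wrist_force: [-0.3, -0.5, 0.4]
finger_gap: 0.007
gripper_force: 0.0
```

```bash
python3 -c "
from h import *
goto(-.02,.075,.086)"
```

```text
tgt [0.53348346 0.01629605 0.086     ] shift [-0.076  0.143  0.321] rot [-0.01  -0.007 -0.001]
now local -0.024201903834130713 0.07720714066152609 0.09570533920957687 F [-0.3 -0.5  0.4] 6.2
```

Emit:
arm_command(
  motion=[
    [-0.07,0.14,0,-0.01,-0.007,0,1],
    [-0.07,0.14,0.0,-0.01,-0.007,0,1],
    [-0.07,0.14,0.1,-0.01,-0.007,0,1],
    [-0.07,0.14,0.2,-0.01,-0.007,0,1],
    [-0.07,0.14,0.27,-0.01,-0.007,0,1],
  ],
)

```text
time_s: 6.7
tool_pos: [0.5347, 0.0168, 0.0895]
tool_rot: [3.138, 0.002, 1.982]
wrist_force: [-0.5, 0.2, 2.8]
finger_gap: 0.005
gripper_force: 1.5
```

Emit:
arm_command(
  motion=[
    [0,0,0.05,0,0,0,1],
    [0,0,0.1,0,0,0,1],
    [0,0,0.1,0,0,0,1],
  ],
)

```text
time_s: 7.0
tool_pos: [0.5347, 0.0168, 0.0865]
tool_rot: [3.138, 0.002, 1.982]
wrist_force: [1.1, 0.0, 5.0]
finger_gap: 0.004
gripper_force: 2.3
```

Near the bottom; I press on until the force climbs past 5 N, which is the stop.

Emit:
arm_command(
  motion=[
    [0,0,0.05,0,0,0,1],
    [0,0,0.1,0,0,0,1],
    [0,0,0.1,0,0,0,1],
  ],
)

```text
time_s: 7.3
tool_pos: [0.5348, 0.0168, 0.086]
tool_rot: [3.139, 0.001, 1.982]
wrist_force: [-5.4, -0.1, 17.9]
finger_gap: 0.002
gripper_force: 8.7
```

Fully down: 18 N at the stop. Releasing and retreating straight up.

Emit:
arm_command(
  motion=[
    [0,0,-0.3,0,0,0,1],
    [0,0,-0.9,0,0,0,1],
    [0,0,-2,0,0,0,1],
    [0,0,-3.3,0,0,0,1],
    [0,0,-4,0,0,0,1],
  ],
)

```text
time_s: 7.8
tool_pos: [0.5343, 0.0168, 0.2055]
tool_rot: [3.138, 0.002, 1.982]
wrist_force: [0.7, -0.4, -0.5]
finger_gap: 0.008
gripper_force: 0.0
```

Emit:
arm_command(
  motion=[
    [-2,0,0,0,0,0,1],
    [-4,0,0,0,0,0,1],
    [-4,0,0,0,0,0,1],
    [-4,0,0,0,0,0,1],
    [-4,0,0,0,0,0,1],
  ],
)

```text
time_s: 8.3
tool_pos: [0.5809, -0.0927, 0.2019]
tool_rot: [3.141, -0.001, 1.981]
wrist_force: [0.2, 1.1, -0.1]
finger_gap: 0.006
gripper_force: 0.0
```

```bash
python3 -c "
from h import *
goto(-.02,.075,.165)
q=camera_params('wrist')
w=camera('wrist');cv2.imwrite('pics/wrist4.png',w[:,:,::-1])
d=np.load('unit.npz');U=lambda u,v,z:np.r_[d['c']+d['x']*u+d['y']*v,z]
print(pix(q,[U(-.02,-.031,.116),U(-.02,-.021,.116),U(-.02,.075,.092)]))"
```

```text
tgt [0.53348346 0.01629605 0.165     ] shift [ 3.962e+00 -2.000e-03  1.235e+00] rot [ 0.    -0.001 -0.001]
now local -0.020044266804585324 -0.043895417336538886 0.20189660164389125 F [ 0.2  1.1 -0.1] 8.3
[[316.710431   189.60706221]
 [316.69283869 178.0339514 ]
 [316.65845661  61.82081132]]
```

View pics/wrist4.png

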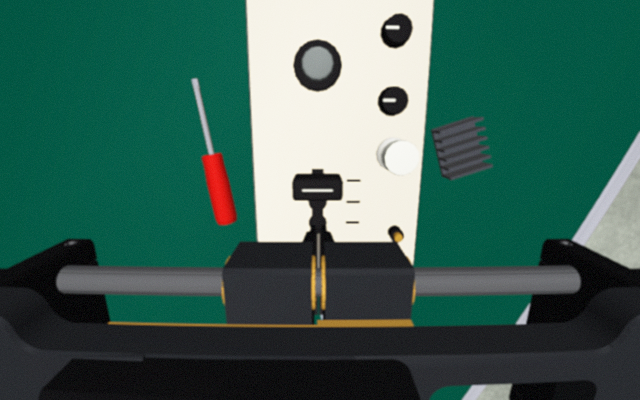

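The lever's mark is at (317,189), matching the home prediction (317,190). The button at (317,63) is clear of the fingers, and the bystanders look unmoved.

```bash
python3 -c "
from plant import *
print(sign_off())"
```

```text
the job is handed in; nothing more can be done
None
```

I pushed the lever home against its far stop and it stayed there, then pressed the output button fully down and let it go; the job is handed in, with the robot clear and no bystander visibly moved.

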